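Index the capacitor carousel to its next detent and load the empty nest

ROBOT

A 6-joint arm with a two-finger parallel gripper is mounted at the origin on the work surface. World frame = base frame: x ahead of the robot, y to its left, z up, the work surface at z = 0. Lengths are in m, angles in degrees, forces in N, time in s.
With the tool pointing down it reaches from about 0.3 to 0.75 m from the base axis. Payload 8.5 kg.
Tool frame: the origin (TCP) lies midway between the tips of the shut fingers; the grasp point (between the pads) lies 19 mm behind it; y points along the fingers, x is the direction in which the jaws open and shut, and the axes are right-handed (so a half turn about y gives the same grasp; the last joint's range is limited). The gripper opens to 85 mm and grips with 20 to 120 N. Pads are 22 mm wide; open, the fingers measure 114 mm over their backs; the gripper's body (76 mm by 85 mm) begins 54 mm behind the grasp point. The pads swing forward as they close: fully open they stand 13 mm farther back than shut.
Start: joints at [55.732, 21.807, 74.336, -0, 83.858, -12.336], TCP at [0.205, 0.51, 0.195] pointing down, gripper open.
Joint ranges: [-178.18, 178.18], [-50.72, 133.34], [12.68, 142.11], [-81.47, 261.47], [9.98, 163.14], [-165.26, 165.26]. Speed limits (degrees/s): [136.94, 136.94, 180, 180, 180, 180].

INTERFACE

Orientations are given as a 3x3 rotation matrix whose columns are the frame's x, y, z axes.
In Python, from plant import read_state, grab_frame, calibration, hand_in, boxes_of gives the robot as it stands. The module is installed in compiled form; this text tells all that it offers.
- The arm moves only by the tool jog_arm, never from a script. Its argument "rows" is a list of rows, each a list of 6 numbers: the shift along the tool's x, y, z in m, then the turn, a rotation vector about the tool's x, y, z in degrees. A call has 1 to 5 rows; each row shifts and turns the commanded pose from where the row before left it, along the tool's axes as they then stand; what a row does not reach is not made up. A row lasts 1/12 s, in which the tool goes at most 41.7 mm and 7.16 degrees, less where a joint would pass 70% of its speed; a pose out of reach is approached as far as the arm can. A call is refused whole if a number of a shift passes 0.0417 or a number of a turn 7.16, either way. A call with a gripper value outside its range is refused whole. "grip" is the gripper's target within -1 to 1 (shut at 1, half-way at 0, fully open at -1), set as the call begins (left out, the last holds). The fingers move at their own pace and stop on an object; the grip force is fixed at half the most. Time passes only in rows, so rows that do not move let the fingers close. It gives the time, the measured TCP pose, the force and the opening at its end, in the units of the state.
- read_state(): the state, without advancing time (a new reading comes with each control period).
- grab_frame(name): name is "scene" or "top" or "wrist"; returns (picture, depth): 480x640x3 uint8, red, green, blue; 480x640 float32, m along the optical axis (not along the pixel's ray), 0 where there is no reading.
- calibration(name): a dict with "mtx" (3x3 intrinsics, pixels), "pose" (4x4, takes a point from camera to world coordinates); the wrist camera has in their place "mount" (4x4, takes a point from camera to tool coordinates, whose origin is the TCP and whose axes are the tool frame's). Camera axes: x right, y down, z forward; pixel columns grow to the right and rows downward; lengths in m; the calibration is good to about 2 mm. A picture is of the moment at which its call begins: read the wrist's pose just before it. calibration takes no time and is no camera call.
- hand_in(): hands the job in, once; it reports no verdict.
Trained networks look in the newest picture that a camera, given by its name, has taken for a name from the list of things; names that differ only in an ending like _2 or _b are one class to them, and where a whole thing is asked for, a point or a joint stands for the part that bears it (a point fixed in the world has none). Each returns a list of dicts, best first, with "p" (0 to 1); they miss things now and then, are a little off and sometimes report something else, mostly with a low value. They report only what shows in the picture. A call takes as long as a camera call. They do not tell look-alikes from the thing itself.
- boxes_of(query, camera): "point" ([x, y, z] in m, in world coordinates, good to about 4 mm: the middle of the surface that is visible of it).
The state is a dict: "clock": time; "joint_pos": joint angles; "qd": joint speeds; "effort": joint torques, N m; "position": TCP position; "tool_rot": TCP orientation; "force": force on the tool from outside, world axes, zero at the start; "ft_torque": the same for the moment, N m; "grip_width": finger opening in m.
Only numpy, scipy, OpenCV 4.12 (cv2) and the standard library are available. Lean on these libraries where they do the work, as an engineer would, in place of code of your own. Each camera call takes 0.05 s, during which the arm holds its last target. There are 200 camera calls.

TASK

The capacitor carousel on the bench was left standing between two stations. Push it round anticlockwise (seen from above) by one of its upright posts until its spring plunger drops into the next detent notch, without forcing it; then stand the loose capacitor can upright and fully down in the carousel's empty nest and let go, leaving the carousel in that detent and the other things on the bench undisturbed.

Things in the scene. Friction and masses are not known exactly. Their poses are not given: they have to be found in the camera images.
- carousel (a joint): Turn of the carousel, rad: 0 at the start, growing anticlockwise seen from above. The next notch meets the plunger after 0.35 to 1.15 rad. On the plain rim it takes about 2 to 4 N at a post (more for a moment if bumped); at the notch the disc is drawn in over the last 7 mm of rim, then blocks: about 20 N or more at a post forces it out on the far side. Let go in the notch, it centres itself and stays.
- plunger (a joint): How far the spring plunger has dropped inward, m: 0 to 0.002 while its roller rides on the plain rim, 0.005 to 0.006 when fully in a notch. It sits on a fixed bracket outside the rim, below 75 mm above the bench, on the far side of the carousel, up to 30 degrees off straight ahead. The rim has four notches 90 degrees apart, each in line with a nest; that of the empty nest comes next.
- hub (a point): Centre of the carousel, on its axis, level with the disc's top (a steel boss 28 mm wide, 8 mm high stands there). The carousel is a bare aluminium disc, 240 mm diameter, 20 mm thick, top 65 mm above the bench. Turns with it: x axis to the empty nest, z up.
- nest (a point): Centre of the empty nest's floor (the disc's top). Four black ring nests, 42 mm outside, 15 mm high, stand 90 degrees apart, 65 mm from the axis, and ride with the disc; three hold fixed cans (30 mm diameter, tops 60 mm above the disc). The empty one's bore is 34 mm wide, 15 mm deep.
- post (a point): Foot (at the disc's top) of one of four like steel push posts, 12 mm diameter, 60 mm high, 105 mm from the axis, half-way between the nests: this one 45 degrees anticlockwise of the empty nest, the others 90, 180 and 270 degrees further. They ride with the disc.
- can_center (a point): Centre (half-way up) of the loose capacitor can, an upright aluminium cylinder with a black sleeve, 30 mm diameter, 60 mm high, about 70 g, standing on the bench to the right of the carousel; z along the can.
- module: Bystander: audio module in an aluminium case, 120 x 130 x 85 mm, knobs on its far face; origin at the centre of its underside.
- jar: Bystander: small white lidded jar, 44 mm diameter, 50 mm high; origin at the centre of its underside.
- screwdriver: Bystander: screwdriver lying on the bench to the left of the carousel; origin on its underside.
Things that resemble listed ones, but are neither listed nor needed, are in the scene too. Leave any blue or red look-alike of the part that bears can_center alone.

How it is judged (in metres and radians):
On the way:
1. the carousel rests in its next detent, the plunger dropped into the notch (value of joint plunger above 0.003 m and value of joint carousel between 0.2 and 1.4 rad and velocity of joint carousel below 0.05 rad/s), for 0.3 s.
At the end, for the whole second after the job is handed in: The carousel is at rest in the first detent anticlockwise of its start (plunger dropped at least 3 mm into the notch, turned 0.2 to 1.4 rad), and the can stands upright (within 0.12 rad) in the empty nest, centred within 5 mm and down on the nest's floor within 3 mm, let go (all of step 1 and velocity of joint carousel above -0.05 rad/s and horizontal distance between can_center and nest below 0.005 m and z of can_center in the frame of nest between 0.027 and 0.033 m and angle between can_center's own z axis and vertical below 0.12 rad); the robot touches nothing.
It fails at once if the carousel is pushed on past the next detent (more than 1.4 rad) (value of joint carousel above 1.4 rad).
It fails at once if the carousel is turned clockwise from its start by more than 0.15 rad (value of joint carousel below -0.15 rad).
It fails at once if the robot presses on the carousel with more than 25 N (contact force between any of the fingers, the arm and carousel above 25 N).
It fails at once if the can is pressed on the carousel with more than 25 N (contact force between can and carousel above 25 N).
It fails at once if a bystander is moved by more than 20 mm (distance of any of module, jar, screwdriver from where it was at the start of the episode above 0.02 m).
It also fails if it takes over 61 s, if anything falls off the work surface, if the arm or the gripper's body presses on something with over 40 N, if the wrist force passes 120 N, or if a joint passes its speed limit or range.

## Working session

There is one attempt and no reset: what is moved stays moved. The work goes in short steps, Python scripts to look and compute and a tool call to move; the robot and the scene stay as the last step left them, time stands still between calls to the robot, and variables do not carry over. Pictures are saved under pics/ and viewed, about 8 in all and at most 12, crops included, and the job is handed in when it is done.

Besides the shell and the picture viewer there is one more tool, called after "Request:" as name([rows], argument=value, ...), one row to a line, values as JSON. jog_arm: Moves the arm, as the interface text tells. Its arguments: {"type":"object","properties":{"rows":{"type":"array"},"grip":{"type":"number"}},"required":["rows"]}

```bash
mkdir -p pics
cat > h.py <<'E'
import numpy as np, cv2
from plant import *
def save(name,fn,crop=None,scale=1):
    p,d=grab_frame(name); im=p[:,:,::-1].copy()
    if crop: x0,y0,x1,y1=crop; im=im[y0:y1,x0:x1]
    if scale!=1: im=cv2.resize(im,None,fx=scale,fy=scale,interpolation=cv2.INTER_CUBIC)
    cv2.imwrite('pics/'+fn,im); np.savez('pics/'+fn+'.npz',p=p,d=d); return p,d
def cloud(name,d):
    c=calibration(name); K=c['mtx']; T=c['pose']
    v,u=np.mgrid[0:480,0:640]
    P=np.stack([(u-K[0,2])/K[0,0]*d,(v-K[1,2])/K[1,1]*d,d,np.ones_like(d)],-1)
    return (P@np.array(T).T)[...,:3]
def proj(name,X):
    c=calibration(name); T=np.linalg.inv(np.array(c['pose'])); q=T[:3,:3]@np.array(X)+T[:3,3]; q=np.array(c['mtx'])@q; return q[:2]/q[2]
E
python3 - <<'E'
from h import *
s=read_state(); print(s['clock'],s['position'],s['tool_rot'],s['force'])
save('top','top1.png'); 
for q in ['hub','nest','post','can_center','plunger','jar','module','screwdriver']:
    for b in boxes_of(q,'top')[:5]: print(q,b['p'],np.round(b['point'],3),np.round(proj('top',b['point'])))
save('scene','scene1.png')
for q in ['nest','post','can_center','plunger']:
    for b in boxes_of(q,'scene')[:5]: print(q,b['p'],np.round(b['point'],3),np.round(proj('scene',b['point'])))
print(calibration('wrist')); print(read_state()['clock'])
E
```

```text
0.0 [0.20524438 0.5098771  0.19450113] [[ 3.73529929e-01 -8.66238255e-04 -9.27617724e-01]
 [ 9.27616951e-01 -1.24478005e-03  3.73530780e-01]
 [-1.47824669e-03 -9.99998850e-01  3.38574684e-04]] [ 0.03097138 -0.03965781  0.59516463]
hub 0.69 [0.586 0.078 0.064] [298. 229.]
nest 0.97 [0.579 0.078 0.063] [299. 232.]
post 0.88 [0.586 0.08  0.068] [297. 228.]
can_center 0.79 [ 0.503 -0.174  0.061] [424. 268.]
can_center 0.69 [ 0.51  -0.249  0.058] [460. 265.]
can_center 0.6 [ 0.499 -0.323  0.058] [497. 270.]
plunger 0.4 [0.715 0.047 0.063] [313. 167.]
jar 0.62 [0.423 0.354 0.049] [161. 312.]
module 0.73 [ 0.676 -0.311  0.082] [490. 182.]
module 0.36 [0.583 0.078 0.066] [299. 230.]
screwdriver 0.85 [0.626 0.397 0.02 ] [148. 215.]
nest 0.76 [0.598 0.058 0.065] [332. 249.]
post 0.88 [0.597 0.063 0.065] [333. 248.]
post 0.27 [0.638 0.391 0.02 ] [420. 203.]
can_center 0.86 [ 0.512 -0.186  0.039] [227. 303.]
can_center 0.77 [ 0.52  -0.266  0.044] [200. 327.]
can_center 0.72 [ 0.512 -0.338  0.042] [169. 348.]
can_center 0.38 [0.638 0.392 0.014] [420. 204.]
plunger 0.59 [0.712 0.046 0.059] [372. 276.]
{'mtx': array([[362.6578895 ,   0.        , 315.37722026],
       [  0.        , 362.6578895 , 234.42485058],
       [  0.        ,   0.        ,   1.        ]]), 'mount': array([[ 9.99999156e-01, -1.00587612e-03, -8.21975549e-04,
         9.91630202e-05],
       [ 4.67056643e-04, -3.12042767e-01,  9.50067941e-01,
        -1.79154483e-01],
       [-1.21214218e-03, -9.50067524e-01, -3.12042034e-01,
         7.98184584e-02],
       [ 0.00000000e+00,  0.00000000e+00,  0.00000000e+00,
         1.00000000e+00]])}
0.7
```

View pics/top1.png

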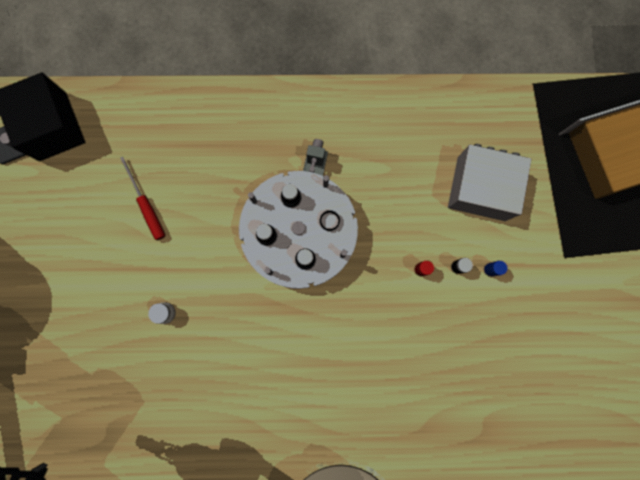

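View pics/scene1.png

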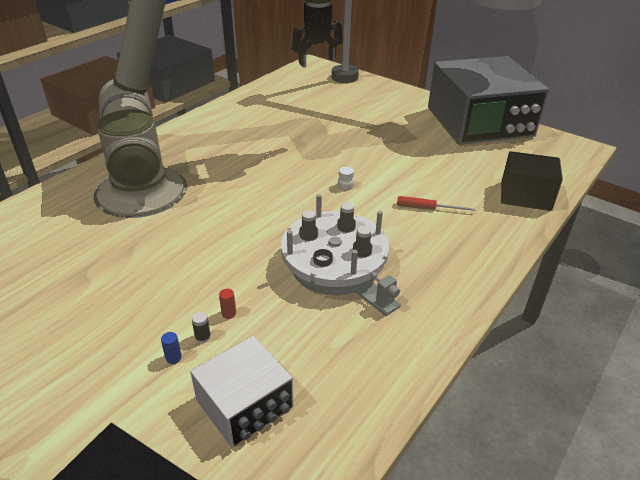

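Run:
```python
from h import *
d=np.load('pics/top1.png.npz')['d']; p=np.load('pics/top1.png.npz')['p']; P=cloud('top',d)
z=P[...,2]; m=(d>0)&(abs(P[...,0]-.585)<.2)&(abs(P[...,1]-.078)<.2)
def comps(lo,hi,mm):
    n,l,st,c=cv2.connectedComponentsWithStats((mm&(z>lo)&(z<hi)).astype(np.uint8))
    for i in range(1,n):
        if st[i,4]>8:
            q=P[l==i]; print(st[i,4],np.round(c[i]),np.round(q.mean(0),4),np.round((q.min(0)+q.max(0))/2,4),np.round(q.max(0)-q.min(0),3))
print('disc');comps(.055,.0715,m)
print('rings');comps(.075,.085,m)
print('tall');comps(.115,.14,m)
print('cans');comps(.05,.07,(d>0)&(P[...,1]<-.1))
c=calibration('top');print(np.round(c['pose'],3))
```

```text
disc
9325 [299. 227.] [0.5904 0.0774 0.0652] [0.6222 0.0787 0.0633] [0.307 0.24  0.016]
198 [329. 220.] [0.6033 0.0151 0.0653] [0.603  0.0147 0.0661] [0.03  0.031 0.01 ]
rings
119 [292. 200.] [0.6428 0.0908 0.0802] [0.6484 0.0921 0.0798] [0.037 0.04  0.01 ]
126 [329. 220.] [0.6011 0.0155 0.0801] [0.6012 0.0152 0.0799] [0.041 0.038 0.009]
121 [268. 237.] [0.567  0.1381 0.0805] [0.5733 0.1421 0.0805] [0.04  0.04  0.009]
131 [306. 261.] [0.5187 0.0636 0.0802] [0.5232 0.0649 0.0803] [0.04  0.04  0.009]
tall
33 [326. 178.] [0.6752 0.0226 0.1243] [0.6758 0.023  0.1234] [0.012 0.01  0.009]
201 [289. 191.] [0.6495 0.0929 0.1246] [0.6499 0.0928 0.1221] [0.029 0.029 0.014]
36 [251. 195.] [0.6431 0.1667 0.1236] [0.6434 0.1668 0.1228] [0.012 0.011 0.014]
199 [264. 231.] [0.5726 0.1419 0.1247] [0.5726 0.1425 0.122 ] [0.029 0.029 0.014]
203 [305. 257.] [0.5235 0.0646 0.1247] [0.5235 0.065  0.1224] [0.029 0.028 0.014]
32 [344. 252.] [ 0.5306 -0.0097  0.1248] [ 0.5303 -0.0099  0.125 ] [0.01  0.011 0.006]
34 [267. 270.] [0.4988 0.1347 0.1248] [0.4991 0.1345 0.123 ] [0.011 0.01  0.012]
cans
519 [595. 
[... 202 characters left out ...]
63] [ 0.7517 -0.3237  0.0656] [0.007 0.014 0.008]
295 [474. 195.] [ 0.6542 -0.2844  0.0604] [ 0.6798 -0.3051  0.06  ] [0.145 0.124 0.02 ]
18 [503. 150.] [ 0.7461 -0.3485  0.0658] [ 0.7464 -0.349   0.0622] [0.008 0.012 0.014]
19 [516. 153.] [ 0.7394 -0.3748  0.066 ] [ 0.7391 -0.3757  0.0648] [0.007 0.013 0.01 ]
184 [464. 265.] [ 0.5093 -0.2572  0.0595] [ 0.509  -0.2579  0.0577] [0.028 0.029 0.015]
181 [426. 267.] [ 0.505  -0.1793  0.0595] [ 0.5057 -0.1792  0.0573] [0.029 0.028 0.013]
188 [499. 267.] [ 0.5031 -0.3273  0.0593] [ 0.5038 -0.3292  0.0578] [0.029 0.032 0.014]
[[-0.014 -0.99   0.138  0.433]
 [-1.     0.012 -0.015  0.047]
 [ 0.013 -0.138 -0.99   1.048]
 [ 0.     0.     0.     1.   ]]
```

Top view: the empty ring is at (329,220), posts at (326,178), (344,252), (267,270) and (251,195), and the plunger bracket is at about (316,157).

Candidates for the can are red (426,267), black sleeve with aluminium top (464,265) and blue (497,268). I choose the black-sleeved one in the middle. Scene view agrees: it stands at (201,327), between red (228,303) and blue (171,348).

Run:
```python
from h import *
p=np.load('pics/scene1.png.npz')['p'][:,:,::-1]
a=cv2.resize(p[275:375,140:260],None,fx=3.3,fy=3.3,interpolation=cv2.INTER_CUBIC)
q=np.load('pics/top1.png.npz')['p'][:,:,::-1]
b=cv2.resize(q[135:235,270:390],None,fx=3.3,fy=3.3,interpolation=cv2.INTER_CUBIC)
cv2.imwrite('pics/crop.png',np.hstack([a,b]))
H=np.array([.587,.0786])
for n in ['top','scene']:
    P=cloud(n,np.load(f'pics/{n}1.png.npz')['d']).reshape(-1,3)
    r=P[:,:2]-H; R=np.hypot(*r.T); A=np.degrees(np.arctan2(r[:,1],r[:,0]))
    for lo,hi in [(.118,.126),(.126,.134),(.134,.15),(.15,.17),(.17,.2)]:
        m=(R>lo)&(R<hi)&(abs(A+8)<25)&(P[:,2]>(.03 if lo>.12 else .068))&(P[:,2]<.08)
        if m.sum(): print(n,lo,m.sum(),'ang',np.round([np.median(A[m]),(A[m].min()+A[m].max())/2,A[m].min(),A[m].max()],1),'z',P[m,2].max().round(3))
```

```text
top 0.118 2 ang [ -3.9  -3.9 -14.2   6.5] z 0.069
top 0.126 16 ang [-13.  -13.1 -15.3 -11. ] z 0.066
top 0.134 28 ang [-13.1 -12.9 -14.4 -11.4] z 0.063
top 0.15 220 ang [-13.5 -13.2 -19.6  -6.8] z 0.075
top 0.17 118 ang [-13.3 -12.9 -18.7  -7.2] z 0.075
scene 0.118 1 ang [-3.2 -3.2 -3.2 -3.2] z 0.069
scene 0.126 25 ang [-13.4 -13.1 -15.6 -10.6] z 0.065
scene 0.134 23 ang [-13.2 -13.  -14.6 -11.3] z 0.065
scene 0.15 146 ang [-17.3 -13.1 -19.7  -6.4] z 0.072
scene 0.17 273 ang [-14.8 -13.2 -19.2  -7.1] z 0.072
```

View pics/crop.png

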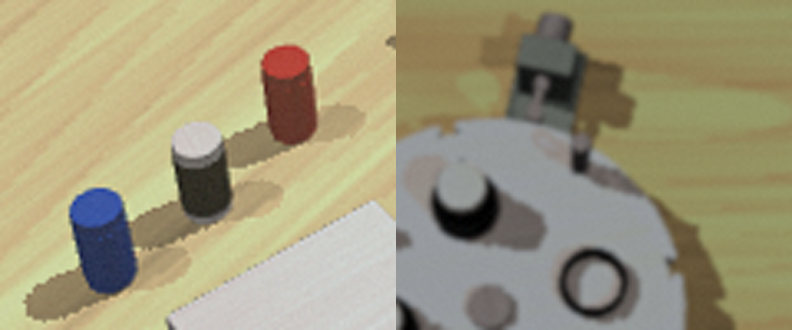

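The crop confirms it: black sleeve with aluminium ends in the middle, at about (203,175), with red and blue either side. The plunger sits at −13.1° from the hub, so the disc must turn about 64.3° (1.12 rad). I'll push the near-left post, first closing the fingers and travelling at height.

Request:
jog_arm([
  [-0.017, 0, -0.0349, 0, 0, 0],
  [-0.017, 0, -0.0349, 0, 0, 0],
  [-0.017, 0, -0.0349, 0, 0, 0],
  [-0.017, 0, -0.0349, 0, 0, 0],
  [-0.017, 0, -0.0349, 0, 0, 0],
], grip=1)

```text
clock: 1.12
position: [0.3364, 0.3647, 0.1953]
tool_rot: [[0.373, 0.0, -0.928], [0.928, 0.0, 0.373], [0.0, -1.0, -0.0]]
force: [1.5, 0.2, 0.4]
grip_width: 0.0255
```

Request:
jog_arm([
  [-0.017, 0, -0.0349, 0, 0, 0],
  [-0.017, 0, -0.0349, 0, 0, 0],
  [-0.017, 0, -0.0349, 0, 0, 0],
  [-0.017, 0, -0.0349, 0, 0, 0],
  [-0.017, 0, -0.0349, 0, 0, 0],
])

```text
clock: 1.53
position: [0.4667, 0.2204, 0.1953]
tool_rot: [[0.374, 0.0, -0.928], [0.928, 0.0, 0.374], [0.0, -1.0, -0.0]]
force: [0.5, 0.9, 0.5]
grip_width: 0.0002
```

Request:
jog_arm([
  [-0.017, 0, -0.0349, 0, 5.3, 0],
  [-0.017, 0, -0.0349, 0, 5.2, 0],
  [0, 0, 0, 0, 0, 0],
])

```text
clock: 1.78
position: [0.5185, 0.1573, 0.1946]
tool_rot: [[0.545, 0.001, -0.839], [0.839, -0.001, 0.545], [-0.001, -1.0, -0.002]]
force: [-0.2, -0.5, -0.1]
grip_width: -0.0002
```

```bash
cat >> h.py <<'E'
def plan(target,ang=None):
    s=read_state(); R=np.array(s['tool_rot']); p=np.array(s['position'])
    a=np.degrees(np.arctan2(R[1,0],R[0,0]))
    print('t',round(s['clock'],2),'pos',p.round(4),'xang',round(a,2),'tilt',np.round(R[2],3),'F',np.round(s['force'],1),'w',round(s['grip_width'],4),'j',np.round(s['joint_pos'],0))
    print('tool delta',np.round(R.T@(np.array(target)-p),4),'turn y', None if ang is None else round(a-ang,2))
E
python3 -c "
from h import *
plan([.5172,.1644,.085],57.6)"
```

```text
t 1.78 pos [0.5185 0.1573 0.1946] xang 56.98 tilt [-0.001 -1.    -0.002] F [-0.2 -0.5 -0.1] w -0.0002 j [  4.  21.  76.  -0.  83. -53.]
tool delta [0.0053 0.1096 0.0051] turn y -0.62
```

Request:
jog_arm([
  [0.0053, 0.01, 0.005, 0, -0.6, 0],
  [0, 0.033, 0, 0, 0, 0],
  [0, 0.033, 0, 0, 0, 0],
  [0, 0.033, 0, 0, 0, 0],
  [0, 0, 0, 0, 0, 0],
])

```text
clock: 2.2
position: [0.509, 0.1705, 0.0804]
tool_rot: [[0.525, -0.011, -0.851], [0.851, -0.001, 0.525], [-0.007, -1.0, 0.009]]
force: [-1.2, 0.9, -0.9]
grip_width: -0.0001
```

Request:
jog_arm([
  [-0.003, 0, 0, 0, 0, 0],
  [-0.003, 0, 0, 0, 0, 0],
  [0, 0, 0, 0, 0, 0],
])

```text
clock: 2.45
position: [0.511, 0.1645, 0.0882]
tool_rot: [[0.527, 0.003, -0.85], [0.85, 0.0, 0.527], [0.002, -1.0, -0.003]]
force: [0.5, 0.0, 0.4]
grip_width: 0.0003
```

```bash
python3 -c "
from h import *
plan([.5094,.1522,.085],57.6)"
```

```text
t 2.45 pos [0.511  0.1645 0.0882] xang 58.21 tilt [ 0.002 -1.    -0.003] F [0.5 0.  0.4] w 0.0003 j [  5.  26.  86.  -0.  67. -53.]
tool delta [-0.0113  0.0032 -0.0051] turn y 0.61
```

Request:
jog_arm([
  [-0.002, 0.002, -0.002, 0, 0, 0],
  [-0.002, 0.001, -0.002, 0, 0.6, 0],
  [-0.002, 0, 0, 0, 0, 0],
  [0, 0, 0, 0, 0, 0],
])

```text
clock: 2.78
position: [0.5106, 0.1567, 0.0834]
tool_rot: [[0.537, 0.0, -0.844], [0.844, -0.0, 0.537], [0.0, -1.0, -0.0]]
force: [0.4, -0.2, -0.3]
grip_width: -0.0001
```

Request:
jog_arm([
  [-0.002, 0, 0, 0, 0, 0],
  [-0.002, 0, 0, 0, 0, 0],
  [0, 0, 0, 0, 0, 0],
])

```text
clock: 3.03
position: [0.5083, 0.1535, 0.0831]
tool_rot: [[0.536, -0.0, -0.844], [0.844, -0.0, 0.536], [-0.0, -1.0, 0.0]]
force: [0.3, 0.0, -0.5]
grip_width: 0.0004
```

```bash
python3 -c "
from h import *
plan([.5094,.1522,.085],57.6)"
```

```text
t 3.03 pos [0.5083 0.1535 0.0831] xang 57.56 tilt [-0. -1.  0.] F [ 0.3  0.  -0.5] w 0.0004 j [  4.  26.  87.  -0.  66. -54.]
tool delta [-0.0005 -0.0019 -0.0016] turn y -0.04
```

Request:
jog_arm([
  [-0.002, 0, 0, 0, 0, 0],
  [-0.002, 0, 0, 0, 0, 0],
  [0, 0, 0, 0, 0, 0],
])

```text
clock: 3.28
position: [0.5061, 0.1501, 0.0831]
tool_rot: [[0.536, -0.0, -0.844], [0.844, -0.0, 0.536], [-0.0, -1.0, 0.0]]
force: [1.1, 0.2, 0.3]
grip_width: 0.0002
```

Request:
jog_arm([
  [-0.002, 0, 0, 0, 0, 0],
  [-0.002, 0, 0, 0, 0, 0],
  [0, 0, 0, 0, 0, 0],
])

```text
clock: 3.53
position: [0.5041, 0.1467, 0.0831]
tool_rot: [[0.536, -0.0, -0.844], [0.844, -0.0, 0.536], [-0.0, -1.0, 0.0]]
force: [0.5, 0.4, -0.1]
grip_width: 0.0
```

Request:
jog_arm([
  [-0.002, 0, 0, 0, 0, 0],
  [0, 0, 0, 0, 0, 0],
])

```text
clock: 3.7
position: [0.5031, 0.1454, 0.0832]
tool_rot: [[0.536, 0.0, -0.844], [0.844, 0.001, 0.536], [0.001, -1.0, 0.0]]
force: [0.6, 1.7, -0.2]
grip_width: 0.0002
```

Request:
jog_arm([
  [-0.0037, 0, 0.0003, 0, -2, 0],
  [-0.0055, 0, 0.0005, 0, -3, 0],
  [-0.0055, 0, 0.0005, 0, -3, 0],
  [-0.0055, 0, 0.0005, 0, -3, 0],
  [-0.0055, 0, 0.0005, 0, -3, 0],
])

```text
clock: 4.12
position: [0.4899, 0.1241, 0.0832]
tool_rot: [[0.314, 0.002, -0.95], [0.95, 0.002, 0.314], [0.002, -1.0, -0.001]]
force: [3.7, 6.0, -1.7]
grip_width: -0.0
```

Request:
jog_arm([
  [-0.0055, 0, 0.0005, 0, -3, 0],
  [-0.0055, 0, 0.0005, 0, -3, 0],
  [-0.0055, 0, 0.0005, 0, -3, 0],
  [-0.0055, 0, 0.0005, 0, -3, 0],
  [0, 0, 0, 0, 0, 0],
])

```text
clock: 4.53
position: [0.4824, 0.1023, 0.0832]
tool_rot: [[0.11, 0.0, -0.994], [0.994, 0.0, 0.11], [0.0, -1.0, -0.0]]
force: [0.6, 1.0, -0.5]
grip_width: -0.0001
```

```bash
cat >> h.py <<'E'
def carousel():
    p,d=grab_frame('top'); P=cloud('top',d); z=P[...,2]; r=P[...,:2]-np.array([.587,.0786]); R=np.hypot(r[...,0],r[...,1])
    n,l,st,c=cv2.connectedComponentsWithStats(((d>0)&(z>.115)&(z<.14)&(R<.125)).astype(np.uint8))
    for i in range(1,n):
        q=r[l==i].mean(0)
        if st[i,4]>15: print('  top blob',st[i,4],'R',np.hypot(*q).round(4),'ang',np.degrees(np.arctan2(q[1],q[0])).round(1))
    return p,d
def push():
    s=read_state(); R=np.array(s['tool_rot']); r=np.array(s['position'])[:2]-[.587,.0786]; x,z=R[:2,0],R[:2,2]
    print('t',s['clock'],'x-comp',(r@x).round(4),'z-comp',(r@z).round(4),'zang',np.degrees(np.arctan2(z[1],z[0])).round(2),'Fx',(np.array(s['force'])@R).round(1))
E
python3 -c "
from h import *
push(); carousel()"
```

```text
t 4.5333 x-comp 0.012 z-comp 0.1066 zang 173.66 Fx [ 1.1  0.5 -0.5]
  top blob 34 R 0.1044 ang -6.1
  top blob 196 R 0.0644 ang 39.2
  top blob 34 R 0.1044 ang 84.0
  top blob 32 R 0.1043 ang -96.2
  top blob 58 R 0.0672 ang -133.6
```

Request:
jog_arm([
  [-0.0037, 0, 0.0003, 0, -2, 0],
  [-0.0055, 0, 0.0005, 0, -3, 0],
  [-0.0055, 0, 0.0005, 0, -3, 0],
  [-0.0055, 0, 0.0005, 0, -3, 0],
  [-0.0055, 0, 0.0005, 0, -3, 0],
])

```text
clock: 5.0
position: [0.4795, 0.0778, 0.0832]
tool_rot: [[-0.133, -0.0, -0.991], [0.991, 0.002, -0.133], [0.002, -1.0, -0.0]]
force: [0.1, 5.0, 0.4]
grip_width: -0.0001
```

Request:
jog_arm([
  [-0.0055, 0, 0.0005, 0, -3, 0],
  [-0.0055, 0, 0.0005, 0, -3, 0],
  [-0.0055, 0, 0.0005, 0, -3, 0],
  [-0.0055, 0, 0.0005, 0, -3, 0],
  [0, 0, 0, 0, 0, 0],
])

```text
clock: 5.42
position: [0.4821, 0.0551, 0.0831]
tool_rot: [[-0.335, -0.001, -0.942], [0.942, 0.0, -0.335], [0.001, -1.0, 0.0]]
force: [0.2, 2.1, 0.4]
grip_width: -0.0003
```

```bash
python3 -c "
from h import *
push(); carousel()"
```

```text
t 5.4167 x-comp 0.013 z-comp 0.1067 zang -160.42 Fx [ 1.9 -0.4 -0.9]
  top blob 37 R 0.1044 ang 19.4
  top blob 203 R 0.0644 ang 64.5
  top blob 34 R 0.1046 ang -70.9
  top blob 128 R 0.0636 ang -112.2
  top blob 37 R 0.1044 ang 109.3
```

Request:
jog_arm([
  [-0.0018, 0, 0.0001, 0, -1, 0],
  [-0.0018, 0, 0.0001, 0, -1, 0],
  [-0.0018, 0, 0.0001, 0, -1, 0],
  [-0.0018, 0, 0.0001, 0, -1, 0],
  [-0.0018, 0, 0.0001, 0, -1, 0],
])

```text
clock: 5.88
position: [0.4846, 0.0464, 0.083]
tool_rot: [[-0.417, -0.001, -0.909], [0.909, -0.0, -0.417], [0.0, -1.0, 0.001]]
force: [-4.4, 1.4, 2.8]
grip_width: -0.0
```

Request:
jog_arm([
  [-0.0018, 0, 0.0001, 0, -1, 0],
  [-0.0018, 0, 0.0001, 0, -1, 0],
  [0, 0, 0, 0, 0, 0],
])

```text
clock: 6.13
position: [0.4864, 0.0428, 0.083]
tool_rot: [[-0.448, -0.0, -0.894], [0.894, -0.0, -0.448], [-0.0, -1.0, 0.0]]
force: [-1.9, 2.1, 0.9]
grip_width: 0.0001
```

```bash
python3 -c "
from h import *
push(); carousel()"
```

```text
t 6.1333 x-comp 0.0131 z-comp 0.106 zang -153.37 Fx [ 2.7 -0.9  0.8]
  top blob 38 R 0.1045 ang 26.3
  top blob 34 R 0.1042 ang -63.9
  top blob 199 R 0.0645 ang 71.5
  top blob 125 R 0.064 ang -105.2
  top blob 34 R 0.1046 ang 116.2
```

Request:
jog_arm([
  [-0.001, 0, 0.0001, 0, -0.5, 0],
  [-0.001, 0, 0.0001, 0, -0.5, 0],
  [-0.001, 0, 0, 0, -0.5, 0],
  [0, 0, 0, 0, 0, 0],
])

```text
clock: 6.52
position: [0.4875, 0.0403, 0.083]
tool_rot: [[-0.471, -0.0, -0.882], [0.882, -0.0, -0.471], [0.0, -1.0, 0.0]]
force: [-3.4, 0.7, 0.1]
grip_width: 0.0003
```

Request:
jog_arm([
  [-0.001, 0, 0, 0, -0.5, 0],
  [0, 0, 0, 0, 0, 0],
  [0, 0, 0, 0, 0, 0],
])

```text
clock: 6.77
position: [0.4886, 0.0393, 0.0832]
tool_rot: [[-0.478, 0.001, -0.878], [0.878, -0.0, -0.478], [-0.001, -1.0, -0.001]]
force: [-0.4, 2.1, -0.1]
grip_width: 0.0001
```

```bash
python3 -c "
from h import *
push(); carousel()"
```

```text
t 6.7667 x-comp 0.0125 z-comp 0.1052 zang -151.43 Fx [ 2.   0.1 -0.6]
  top blob 36 R 0.1044 ang 28.5
  top blob 34 R 0.1042 ang -61.7
  top blob 201 R 0.0646 ang 73.4
  top blob 125 R 0.0641 ang -102.8
  top blob 34 R 0.1047 ang 118.5
```

Turned 60.9°, with about 3.4° to go. The push force is still about 2 N on the plain rim.

Request:
jog_arm([
  [-0.001, 0, 0, 0, -0.5, 0],
  [0, 0, 0, 0, 0, 0],
  [0, 0, 0, 0, 0, 0],
])

```text
clock: 7.07
position: [0.4891, 0.0384, 0.0833]
tool_rot: [[-0.486, 0.001, -0.874], [0.874, -0.0, -0.486], [-0.001, -1.0, -0.001]]
force: [-0.8, -0.5, -0.3]
grip_width: -0.0001
```

Request:
jog_arm([
  [-0.001, 0, 0, 0, -0.5, 0],
  [0, 0, 0, 0, 0, 0],
  [0, 0, 0, 0, 0, 0],
])

```text
clock: 7.32
position: [0.4892, 0.0377, 0.0832]
tool_rot: [[-0.493, 0.0, -0.87], [0.87, -0.0, -0.493], [-0.0, -1.0, -0.0]]
force: [0.3, 0.5, -0.0]
grip_width: -0.0001
```

```bash
python3 -c "
from h import *
push(); carousel()"
```

```text
t 7.3167 x-comp 0.0127 z-comp 0.1053 zang -150.43 Fx [ 0.3  0.  -0.5]
  top blob 35 R 0.1045 ang 32.0
  top blob 36 R 0.1043 ang -58.2
  top blob 198 R 0.0643 ang 77.2
  top blob 142 R 0.0646 ang -100.1
  top blob 36 R 0.1046 ang 121.9
```

The disc was drawn into the notch: it has turned 64.3° and the push force is zero. I'll back off, lift, and turn the tool for the grasp.

Request:
jog_arm([
  [0.004, 0, 0, 0, 0, 0],
  [0.004, 0, 0, 0, 0, 0],
  [0.002, -0.02, 0, 0, 0, 0],
  [0, -0.035, 0, 0, 0, 0],
  [0, -0.035, 0, 0, 0, 0],
])

```text
clock: 7.78
position: [0.483, 0.0471, 0.1737]
tool_rot: [[-0.494, -0.003, -0.87], [0.87, 0.0, -0.494], [0.002, -1.0, 0.002]]
force: [0.7, -0.5, 0.5]
grip_width: 0.0001
```

Request:
jog_arm([
  [0, -0.02, 0, 0, 7.1, 0],
  [0, 0, 0, 0, 7.1, 0],
  [0, 0, 0, 0, 7.1, 0],
  [0, 0, 0, 0, 7.1, 0],
  [0, 0, 0, 0, 7.1, 0],
], grip=-0.45)

```text
clock: 8.2
position: [0.4838, 0.0469, 0.1932]
tool_rot: [[0.109, 0.0, -0.994], [0.994, 0.0, 0.109], [0.0, -1.0, -0.0]]
force: [-0.1, -0.0, 0.9]
grip_width: 0.0604
```

Request:
jog_arm([
  [0, 0, 0, 0, 7.1, 0],
  [0, 0, 0, 0, 7.1, 0],
  [0, 0, 0, 0, 7.1, 0],
  [0, 0, 0, 0, 7.1, 0],
  [0, 0, 0, 0, 7.1, 0],
])

```text
clock: 8.62
position: [0.4838, 0.0469, 0.1931]
tool_rot: [[0.666, -0.0, -0.746], [0.746, 0.0, 0.666], [-0.0, -1.0, 0.0]]
force: [-0.1, 0.6, -0.1]
grip_width: 0.0621
```

Request:
jog_arm([
  [0, 0, 0, 0, 3.6, 0],
  [0, 0, 0, 0, 0, 0],
  [0, 0, 0, 0, 0, 0],
])

```text
clock: 8.87
position: [0.4839, 0.0468, 0.1931]
tool_rot: [[0.706, -0.0, -0.708], [0.708, 0.0, 0.706], [-0.0, -1.0, 0.0]]
force: [-0.1, 0.3, -0.5]
grip_width: 0.0618
```

```bash
python3 -c "
from h import *
p,d=carousel(); plan([.509,-.258,.15],45)
P=cloud('top',d); m=(d>0)&(P[...,2]>.05)&(P[...,2]<.07)&(abs(P[...,0]-.509)<.025)&(abs(P[...,1]+.258)<.03); print(P[m].mean(0),m.sum())"
```

```text
top blob 36 R 0.1041 ang 32.0
  top blob 36 R 0.1044 ang -58.2
  top blob 134 R 0.0684 ang 76.0
  top blob 18 R 0.065 ang -91.9
  top blob 25 R 0.1057 ang 121.2
t 8.92 pos [0.4839 0.0467 0.1931] xang 45.11 tilt [-0. -1.  0.] F [ 1.1 -0.6  0.3] w 0.0621 j [ -8.  15.  84.  -0.  80. -54.]
tool delta [-0.1982  0.0431 -0.2328] turn y 0.11
[ 0.50916429 -0.25695965  0.05919729] 189
```

Request:
jog_arm([
  [-0.0248, 0, -0.0291, 0, 0, 0],
  [-0.0248, 0, -0.0291, 0, 0, 0],
  [-0.0248, 0, -0.0291, 0, 0, 0],
  [-0.0248, 0, -0.0291, 0, 0, 0],
  [-0.0248, 0, -0.0291, 0, 0, 0],
])

```text
clock: 9.33
position: [0.499, -0.1457, 0.1932]
tool_rot: [[0.706, 0.0, -0.708], [0.708, -0.0, 0.706], [0.0, -1.0, -0.0]]
force: [1.2, 1.1, 1.1]
grip_width: 0.0619
```

Request:
jog_arm([
  [-0.0248, 0.01, -0.0291, 0, 0, 0],
  [-0.0248, 0.015, -0.0291, 0, 0, 0],
  [-0.0246, 0.018, -0.0291, 0, 0, 0],
  [0, 0, 0, 0, 0, 0],
  [0, 0, 0, 0, 0, 0],
])

```text
clock: 9.75
position: [0.5077, -0.2591, 0.1489]
tool_rot: [[0.708, -0.002, -0.706], [0.706, 0.002, 0.708], [-0.0, -1.0, 0.003]]
force: [0.1, 0.0, -0.4]
grip_width: 0.0616
```

```bash
python3 -c "
from h import *
plan([.5095,-.2575,.026],45)
s=read_state(); p,d=save('wrist','w1.png')
for b in boxes_of('can_center','wrist'): print(b['p'],np.round(b['point'],4))
c=calibration('wrist'); K=c['mtx']; v,u=np.mgrid[0:480,0:640]
P=np.stack([(u-K[0,2])/K[0,0]*d,(v-K[1,2])/K[1,1]*d,d,np.ones_like(d)],-1)@c['mount'].T
W=P[...,:3]@np.array(s['tool_rot']).T+s['position']
for lo,hi in [(.056,.064)]:
    m=(d>0)&(W[...,2]>lo)&(W[...,2]<hi)&(np.hypot(W[...,0]-.5095,W[...,1]+.2575)<.03); q=W[m]; print(m.sum(),q.mean(0),(q.min(0)+q.max(0))/2,np.ptp(q,axis=0))
"
```

```text
t 9.75 pos [ 0.5077 -0.2591  0.1489] xang 44.9 tilt [-0.    -1.     0.003] F [ 0.1  0.  -0.4] w 0.0616 j [-39.  26.  75.   0.  79. -84.]
tool delta [ 0.0024  0.1229 -0.0005] turn y -0.1
0.91 [ 0.5047 -0.3209  0.0621]
0.88 [ 0.499  -0.1767  0.0584]
0.6 [ 0.5069 -0.2541  0.0572]
1115 [ 0.50948472 -0.2584754   0.06022038] [ 0.51001403 -0.25920596  0.05937583] [0.02943419 0.02965439 0.00671781]
```

View pics/w1.png

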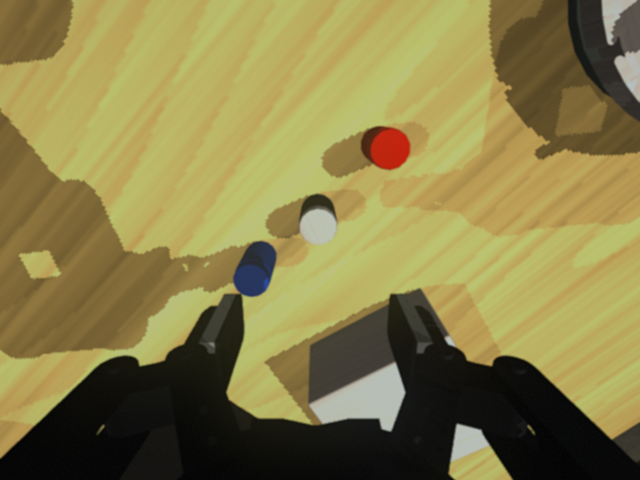

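Wrist view: the black and aluminium can at (318,220) is centred between the fingers, with red at (388,148) and blue at (255,270) clear of them. Going down.

Request:
jog_arm([
  [0.001, 0.03, -0.001, 0, 0, 0],
  [0.001, 0.03, 0, 0, 0, 0],
  [0, 0.028, 0, 0, 0, 0],
  [0, 0.02, 0, 0, 0, 0],
  [0, 0.012, 0, 0, 0, 0],
])

```text
clock: 10.27
position: [0.5102, -0.2551, 0.029]
tool_rot: [[0.706, -0.001, -0.709], [0.709, 0.001, 0.706], [-0.0, -1.0, 0.002]]
force: [0.1, -0.3, -0.7]
grip_width: 0.0619
```

Request:
jog_arm([
  [0, 0, 0, 0, 0, 0],
  [0, 0, 0, 0, 0, 0],
])

```text
clock: 10.43
position: [0.5109, -0.2562, 0.0312]
tool_rot: [[0.706, 0.001, -0.708], [0.708, -0.0, 0.706], [0.0, -1.0, -0.001]]
force: [0.1, 1.0, 1.0]
grip_width: 0.062
```

```bash
python3 -c "
from h import *
plan([.5097,-.2583,.026],45)"
```

```text
t 10.43 pos [ 0.5109 -0.2562  0.0312] xang 45.08 tilt [ 0.    -1.    -0.001] F [0.1 1.  1. ] w 0.062 j [-38.  33.  84.   0.  62. -84.]
tool delta [-0.0024  0.0052 -0.0006] turn y 0.08
```

Request:
jog_arm([
  [-0.0024, 0.004, -0.0006, 0, 0, 0],
  [0, 0, 0, 0, 0, 0],
  [0, 0, 0, 0, 0, 0],
])

```text
clock: 10.68
position: [0.5095, -0.2594, 0.0272]
tool_rot: [[0.707, 0.001, -0.707], [0.707, -0.001, 0.707], [0.0, -1.0, -0.001]]
force: [-0.5, -0.8, -0.1]
grip_width: 0.0622
```

Request:
jog_arm([
  [0, 0, 0, 0, 0, 0],
  [0, 0, 0, 0, 0, 0],
  [0, 0, 0, 0, 0, 0],
  [0, 0, 0, 0, 0, 0],
  [0, 0, 0, 0, 0, 0],
], grip=1)

```text
clock: 11.1
position: [0.5092, -0.2593, 0.0264]
tool_rot: [[0.708, 0.0, -0.707], [0.707, -0.0, 0.708], [0.0, -1.0, -0.0]]
force: [-0.4, -0.0, -0.8]
grip_width: 0.0011
```

Request:
jog_arm([
  [0, 0, 0, 0, 0, 0],
  [0, -0.01, 0, 0, 0, 0],
  [0, -0.03, 0, 0, 0, 0],
  [0, -0.04, 0, 0, 0, 0],
  [0, -0.04, 0, 0, 0, 0],
])

```text
clock: 11.52
position: [0.5087, -0.2589, 0.1482]
tool_rot: [[0.708, -0.001, -0.707], [0.707, 0.001, 0.708], [-0.0, -1.0, 0.001]]
force: [-0.1, -0.6, -0.3]
grip_width: -0.0
```

Request:
jog_arm([
  [0, -0.04, 0, 0, 0, 0],
  [0, 0, 0, 0, 0, 0],
  [0, 0, 0, 0, 0, 0],
])

```text
clock: 11.77
position: [0.5098, -0.2597, 0.1893]
tool_rot: [[0.707, 0.004, -0.707], [0.707, -0.004, 0.707], [0.001, -1.0, -0.006]]
force: [-0.5, 0.3, -0.6]
grip_width: -0.0001
```

```bash
cat >> h.py <<'E'
def hand():
    s=read_state(); p,d=grab_frame('wrist')
    c=calibration('wrist'); K=c['mtx']; v,u=np.mgrid[0:480,0:640]
    P=(np.stack([(u-K[0,2])/K[0,0]*d,(v-K[1,2])/K[1,1]*d,d,np.ones_like(d)],-1)@c['mount'].T)[...,:3]
    return s,p,d,P
E
python3 -c "
from h import *
plan([.6503,.0639,.2],45)
s,p,d,P=hand(); cv2.imwrite('pics/w2.png',p[:,:,::-1])
m=(d>0)&(abs(P[...,0])<.03)&(abs(P[...,2])<.03)&(P[...,1]>-.045)&(P[...,1]<.06)
q=P[m]
for y in np.arange(-.045,.06,.005):
    k=q[(q[:,1]>=y)&(q[:,1]<y+.005)]
    if len(k)>10: print(y.round(3),len(k),'x',k[:,0].min().round(4),k[:,0].max().round(4),'z',k[:,2].min().round(4),k[:,2].max().round(4))
carousel()
"
```

```text
t 11.77 pos [ 0.5098 -0.2597  0.1893] xang 44.97 tilt [ 0.001 -1.    -0.006] F [-0.5  0.3 -0.6] w -0.0001 j [-39.  24.  72.  -0.  84. -84.]
tool delta [ 0.3281 -0.0113  0.1296] turn y -0.03
-0.045 206 x -0.0115 0.0119 z 0.006 0.0113
  top blob 37 R 0.1042 ang 32.0
  top blob 35 R 0.1044 ang -58.3
  top blob 201 R 0.0644 ang 77.4
  top blob 199 R 0.0647 ang -103.3
  top blob 201 R 0.0652 ang 167.1
  top blob 36 R 0.1047 ang 121.9
  top blob 31 R 0.1046 ang -148.2
```

View pics/w2.png

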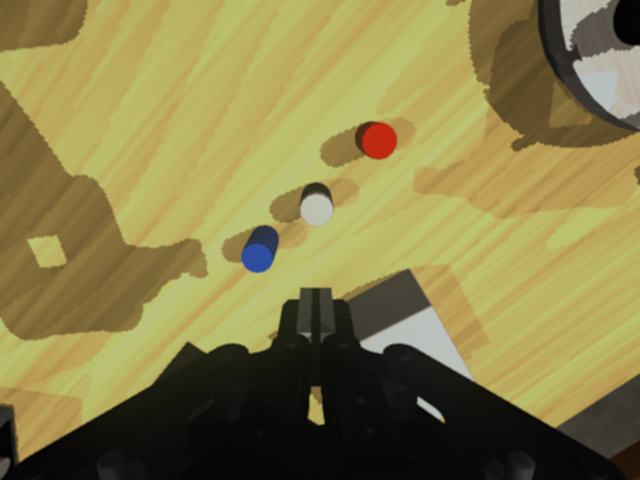

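The jaws shut empty (width 0). The can still stands at (317,205), undisturbed. The finger tips at (316,288) look further back than the TCP should be, so I'll measure them.

```bash
python3 -c "
from h import *
s,p,d,P=hand(); plan([.5097,-.2583,.1])
for r in range(270,345,6): print(r,[ (round(float(d[r,c]),3),np.round(P[r,c],3).tolist()) if d[r,c]>0 else 0 for c in (303,309,323)])
W=P@np.array(s['tool_rot']).T+s['position']
m=(d>0)&(W[...,2]>.04)&(W[...,2]<.075)&(np.hypot(W[...,0]-.5095,W[...,1]+.2575)<.035); q=W[m]; k=q[q[:,2]>.056]; print('can',len(k),k.mean(0),k.min(0),k.max(0))
b=(d>0)&(abs(W[...,2])<.02); print('bench z',np.median(W[b][:,2]))
# fingers from top & scene cameras: points near tool axis
for n in ['top','scene']:
    _,dd=grab_frame(n); Q=cloud(n,dd); t=(Q-s['position'])@np.array(s['tool_rot'])
    m=(dd>0)&(abs(t[...,0])<.05)&(abs(t[...,2])<.05)&(t[...,1]<.09)&(t[...,1]>-.12); q=t[m]
    if len(q): print(n,len(q),'lowest y',np.sort(q[:,1])[-8:].round(3),q[np.argsort(q[:,1])[-4:]].round(3).tolist())
"
```

```text
t 11.92 pos [ 0.5087 -0.2588  0.1853] xang 44.97 tilt [-0.    -1.     0.002] F [ 0.1  0.3 -0.8] w -0.0 j [-39.  24.  72.   0.  84. -84.]
tool delta [ 0.0011  0.0853 -0.0006] turn y None
270 [(0.397, [-0.014, 0.186, -0.081]), (0.397, [-0.007, 0.186, -0.081]), (0.395, [0.008, 0.184, -0.08])]
276 [(0.399, [-0.014, 0.186, -0.088]), (0.398, [-0.007, 0.185, -0.088]), (0.399, [0.008, 0.185, -0.088])]
282 [(0.4, [-0.014, 0.184, -0.095]), (0.401, [-0.007, 0.185, -0.095]), (0.401, [0.008, 0.185, -0.095])]
288 [(0.154, [-0.005, -0.04, 0.01]), (0.154, [-0.003, -0.04, 0.01]), (0.152, [0.003, -0.042, 0.011])]
294 [(0.148, [-0.005, -0.046, 0.011]), (0.147, [-0.003, -0.047, 0.011]), (0.148, [0.003, -0.046, 0.011])]
300 [(0.142, [-0.005, -0.052, 0.011]), (0.142, [-0.002, -0.052, 0.011]), (0.142, [0.003, -0.052, 0.011])]
306 [(0.137, [-0.005, -0.057, 0.011]), (0.139, [-0.002, -0.056, 0.01]), (0.138, [0.003, -0.057, 0.011])]
312 [(0.134, [-0.005, -0.061, 0.011]), (0.134, [-0.002, -0.061, 0.011]), (0.134, [0.003, -0.061, 0.011])]
318 [(0.13, [-0.004, -0.065, 0.011]), (0.13, [-0.002, -0.065, 0.011]), (0.
[... 249 characters left out ...]
8, [-0.004, -0.077, 0.012]), (0.122, [-0.002, -0.074, 0.01]), (0.122, [0.003, -0.074, 0.009])]
342 [(0.115, [-0.004, -0.08, 0.012]), (0.115, [-0.002, -0.08, 0.011]), (0.115, [0.002, -0.081, 0.012])]
can 885 [ 0.50974412 -0.25856272  0.06025169] [ 0.49554892 -0.27386875  0.0561433 ] [ 0.52460773 -0.2443133   0.06236272]
bench z 0.000430171573754648
top 140 lowest y [-0.088 -0.087 -0.087 -0.087 -0.086 -0.085 -0.083 -0.048] [[0.023, -0.086, 0.013], [0.031, -0.085, 0.012], [0.03, -0.083, 0.013], [0.014, -0.048, 0.007]]
scene 1261 lowest y [-0.039 -0.039 -0.039 -0.038 -0.038 -0.038 -0.038 -0.037] [[-0.003, -0.038, -0.009], [0.002, -0.038, -0.009], [0.001, -0.038, -0.009], [0.009, -0.037, -0.004]]
```

Wrist and scene cameras agree that the real finger tips end about 39 mm behind the reported TCP. The first closing was therefore above the can. The can is still at (0.5097, −0.2585), so I'll regrasp with that offset, at a reported z of about −0.012.

Request:
jog_arm([
  [0.001, 0, -0.0006, 0, 0, 0],
  [0, 0, 0, 0, 0, 0],
  [0, 0.02, 0, 0, 0, 0],
  [0, 0.03, 0, 0, 0, 0],
  [0, 0.03, 0, 0, 0, 0],
], grip=-0.45)

```text
clock: 12.43
position: [0.5106, -0.2591, 0.1057]
tool_rot: [[0.707, 0.001, -0.707], [0.707, -0.001, 0.707], [0.0, -1.0, -0.002]]
force: [-0.1, -0.5, -0.4]
grip_width: 0.0604
```

Request:
jog_arm([
  [0, 0, 0, 0, 0, 0],
  [0, 0, 0, 0, 0, 0],
  [0, 0, 0, 0, 0, 0],
])

```text
clock: 12.68
position: [0.511, -0.2595, 0.1079]
tool_rot: [[0.707, 0.002, -0.707], [0.707, -0.001, 0.707], [0.0, -1.0, -0.002]]
force: [0.3, 1.1, 0.5]
grip_width: 0.0624
```

```bash
python3 -c "
from h import *
plan([.5097,-.2585,-.012],45)"
```

```text
t 12.68 pos [ 0.511  -0.2595  0.1079] xang 44.97 tilt [ 0.    -1.    -0.002] F [0.3 1.1 0.5] w 0.0624 j [-39.  28.  79.  -0.  73. -84.]
tool delta [-0.0003  0.1199  0.002 ] turn y -0.03
```

Request:
jog_arm([
  [0, 0.025, 0.001, 0, 0, 0],
  [0, 0.025, 0.0005, 0, 0, 0],
  [0, 0.025, 0, 0, 0, 0],
  [0, 0.025, 0, 0, 0, 0],
  [0, 0.015, 0, 0, 0, 0],
])

```text
clock: 13.1
position: [0.5097, -0.2583, -0.0089]
tool_rot: [[0.707, 0.001, -0.707], [0.707, -0.001, 0.707], [0.0, -1.0, -0.001]]
force: [-0.5, -0.1, -0.2]
grip_width: 0.0618
```

Request:
jog_arm([
  [0, 0.004, 0, 0, 0, 0],
  [0, 0, 0, 0, 0, 0],
  [0, 0, 0, 0, 0, 0],
])

```text
clock: 13.35
position: [0.5103, -0.2587, -0.0109]
tool_rot: [[0.707, 0.002, -0.707], [0.707, -0.002, 0.707], [0.0, -1.0, -0.003]]
force: [0.0, 0.4, 0.6]
grip_width: 0.0622
```

```bash
python3 -c "
from h import *
plan([.5097,-.2585,-.012],45)"
```

```text
t 13.35 pos [ 0.5103 -0.2587 -0.0109] xang 44.97 tilt [ 0.    -1.    -0.003] F [0.  0.4 0.6] w 0.0622 j [-39.  37.  86.  -0.  57. -84.]
tool delta [-0.0003  0.0011  0.0006] turn y -0.03
```

Request:
jog_arm([
  [0, 0, 0, 0, 0, 0],
  [0, 0, 0, 0, 0, 0],
  [0, 0, 0, 0, 0, 0],
  [0, 0, 0, 0, 0, 0],
  [0, 0, 0, 0, 0, 0],
], grip=1)

```text
clock: 13.77
position: [0.5098, -0.2583, -0.0114]
tool_rot: [[0.707, 0.002, -0.707], [0.707, -0.001, 0.707], [0.0, -1.0, -0.002]]
force: [-1.5, 0.2, 4.9]
grip_width: 0.0285
```

Request:
jog_arm([
  [0, -0.005, 0, 0, 0, 0],
  [0, -0.02, 0, 0, 0, 0],
  [0, -0.035, 0, 0, 0, 0],
  [0, -0.035, 0, 0, 0, 0],
  [0, -0.035, 0, 0, 0, 0],
])

```text
clock: 14.18
position: [0.5089, -0.2576, 0.1193]
tool_rot: [[0.708, -0.0, -0.707], [0.707, 0.0, 0.708], [-0.0, -1.0, 0.0]]
force: [0.5, -0.4, -0.8]
grip_width: 0.0286
```

Request:
jog_arm([
  [0, -0.03, 0, 0, 0, 0],
  [0, 0, 0, 0, 0, 0],
  [0, 0, 0, 0, 0, 0],
  [0, 0, 0, 0, 0, 0],
])

```text
clock: 14.52
position: [0.5088, -0.2576, 0.1468]
tool_rot: [[0.708, -0.001, -0.707], [0.707, 0.001, 0.708], [-0.0, -1.0, 0.001]]
force: [-0.3, 0.9, -1.1]
grip_width: 0.0287
```

```bash
python3 -c "
from h import *
plan([.6503,.0639,.16],45)
s,p,d,P=hand()
m=(d>0)&(abs(P[...,0])<.03)&(abs(P[...,2])<.035)&(P[...,1]>-.08)&(P[...,1]<.03)
q=P[m]
for y in np.arange(-.08,.03,.006):
    k=q[(q[:,1]>=y)&(q[:,1]<y+.006)]
    if len(k)>5: print(y.round(3),len(k),'x',k[:,0].min().round(4),k[:,0].max().round(4),'z',k[:,2].min().round(4),k[:,2].max().round(4))
for n in ['scene','top']:
    _,dd=grab_frame(n); Q=cloud(n,dd); t=(Q-s['position'])@np.array(s['tool_rot'])
    m=(dd>0)&(abs(t[...,0])<.03)&(abs(t[...,2])<.03)&(t[...,1]<.05)&(t[...,1]>-.08); q=t[m]
    print(n)
    for y in np.arange(-.08,.05,.006):
        k=q[(q[:,1]>=y)&(q[:,1]<y+.006)]
        if len(k)>3:
            print(y.round(3),len(k),'x',k[:,0].min().round(4),k[:,0].max().round(4),'z',k[:,2].min().round(4),k[:,2].max().round(4))
"
```

```text
t 14.52 pos [ 0.5088 -0.2576  0.1468] xang 44.97 tilt [-0.    -1.     0.001] F [-0.3  0.9 -1.1] w 0.0287 j [-39.  26.  76.  -0.  78. -84.]
tool delta [ 0.3273 -0.0131  0.1274] turn y -0.03
-0.08 1107 x -0.0299 0.03 z -0.0114 0.0134
-0.074 5584 x -0.0277 0.028 z -0.0162 0.0143
-0.068 1376 x -0.0278 0.028 z -0.0113 0.0148
-0.062 1257 x -0.0279 0.0281 z 0.0026 0.015
-0.056 1029 x -0.028 0.0281 z 0.004 0.0149
-0.05 894 x -0.0281 0.0282 z 0.0036 0.015
-0.044 538 x -0.026 0.0262 z 0.0037 0.0148
-0.038 359 x -0.0145 0.0146 z 0.003 0.0149
-0.032 314 x -0.0149 0.0148 z 0.0023 0.0148
-0.026 282 x -0.015 0.015 z 0.0019 0.0148
-0.02 178 x -0.0136 0.0149 z 0.0019 0.0144
-0.014 23 x -0.012 0.0133 z 0.0048 0.0139
scene
-0.08 32 x -0.0299 0.0291 z -0.0159 0.0073
-0.074 200 x -0.0258 0.0299 z -0.0185 0.013
-0.068 86 x -0.0248 0.0292 z -0.0176 0.005
-0.062 91 x -0.0256 0.03 z -0.0181 0.0078
-0.056 83 x -0.026 0.0296 z -0.0183 -0.0034
-0.05 77 x -0.0257 0.0283 z -0.0166 -0.0032
-0.044 66 x -0.0209 0.0282 z -0.0167 -0.0023
-0.038 43 x -0.0128 0.0163 z -0.0174 -0.0042
-0.032 42 x -0.0126 0.0162 z -0.018 -0.0042
-0.026 46 x -0.0114 0.0172 z -0.0179 -0.0016
-0.02 32 x -0.0121 0.0161 z -0.0164 -0.0028
-0.014 16 x -0.0071 0.0158 z -0.0163 -0.0049
top
-0.08 6 x 0.021 0.03 z 0.0078 0.0136
-0.068 4 x 0.0186 0.0275 z 0.0053 0.0116
-0.062 9 x 0.0189 0.0279 z 0.0025 0.0118
-0.056 10 x 0.017 0.0278 z 0.0069 0.0119
-0.05 13 x 0.0148 0.0281 z -0.0017 0.012
-0.044 5 x 0.017 0.0224 z 0.0072 0.0121
-0.026 4 x 0.0092 0.013 z 0.0077 0.0115
-0.02 5 x 0.0098 0.0141 z 0.0051 0.0114
```

The can is held: opening 28.7 mm, centred in the pads, bottom about 11 mm above reported TCP z. Carrying it over to the nest.

Request:
jog_arm([
  [0.02, -0.005, 0.008, 0, 0, 0],
  [0.0364, -0.005, 0.0142, 0, 0, 0],
  [0.0364, -0.003, 0.0142, 0, 0, 0],
  [0.0364, 0, 0.0142, 0, 0, 0],
  [0.0364, 0, 0.0142, 0, 0, 0],
])

```text
clock: 15.08
position: [0.5808, -0.0933, 0.1596]
tool_rot: [[0.708, -0.001, -0.706], [0.706, 0.001, 0.708], [-0.001, -1.0, 0.001]]
force: [0.9, -0.5, -1.3]
grip_width: 0.0285
```

Request:
jog_arm([
  [0.0364, 0, 0.0142, 0, 0, 0],
  [0.0364, 0, 0.0142, 0, 0, 0],
  [0.0364, 0, 0.0142, 0, 0, 0],
  [0.0364, 0, 0.0142, 0, 0, 0],
  [0.016, 0, 0.006, 0, 0, 0],
])

```text
clock: 15.5
position: [0.6511, 0.0681, 0.1589]
tool_rot: [[0.705, -0.002, -0.709], [0.709, 0.001, 0.705], [-0.0, -1.0, 0.002]]
force: [0.5, 0.5, -1.5]
grip_width: 0.0288
```

Request:
jog_arm([
  [0, 0, 0, 0, 0, 0],
  [0, 0, 0, 0, 0, 0],
  [0, 0, 0, 0, 0, 0],
  [0, 0, 0, 0, 0, 0],
])

```text
clock: 15.83
position: [0.6502, 0.0623, 0.1601]
tool_rot: [[0.709, -0.001, -0.706], [0.706, -0.0, 0.709], [-0.001, -1.0, 0.0]]
force: [0.7, 0.6, -0.6]
grip_width: 0.029
```

```bash
python3 -c "
from h import *
plan([.6503,.0639,.16],45)
carousel()"
```

```text
t 15.83 pos [0.6502 0.0623 0.1601] xang 44.88 tilt [-0.001 -1.     0.   ] F [ 0.7  0.6 -0.6] w 0.029 j [ -5.  34.  60.  -0.  87. -50.]
tool delta [0.0012 0.0001 0.0011] turn y -0.12
  top blob 32 R 0.1043 ang 31.9
```

Request:
jog_arm([
  [0.0012, 0.02, 0.0011, 0, 0, 0],
  [0, 0.02, 0, 0, 0, 0],
  [0, 0.02, 0, 0, 0, 0],
  [0, 0.006, 0, 0, 0, 0],
  [0, 0, 0, 0, 0, 0],
])

```text
clock: 16.3
position: [0.6498, 0.0645, 0.0929]
tool_rot: [[0.708, -0.003, -0.706], [0.706, 0.0, 0.708], [-0.002, -1.0, 0.002]]
force: [-0.1, 0.5, -0.4]
grip_width: 0.0286
```

Request:
jog_arm([
  [0, 0, 0, 0, 0, 0],
  [0, 0, 0, 0, 0, 0],
  [0, 0, 0, 0, 0, 0],
  [0, 0, 0, 0, 0, 0],
])

```text
clock: 16.63
position: [0.6511, 0.0651, 0.0954]
tool_rot: [[0.708, 0.002, -0.707], [0.707, -0.0, 0.708], [0.001, -1.0, -0.001]]
force: [-0.4, 0.3, -0.3]
grip_width: 0.0286
```

```bash
python3 -c "
from h import *
from scipy.optimize import least_squares
plan([.6503,.0639,.16],45)
s,p,d,P=hand(); cv2.imwrite('pics/w3.png',cv2.resize(p[100:400,170:470,::-1],None,fx=2,fy=2,interpolation=cv2.INTER_CUBIC))
R=np.array(s['tool_rot']); pos=np.array(s['position']); W=P@R.T+pos
def circ(q,r): return least_squares(lambda c:np.hypot(q[:,0]-c[0],q[:,1]-c[1])-r,[.65,.064],loss='soft_l1',f_scale=.001)
near=(d>0)&(np.hypot(W[...,0]-.650,W[...,1]-.064)<.026)
ring=near&(W[...,2]>.0765)&(W[...,2]<.083); q=W[ring]; 
f=least_squares(lambda c:np.hypot(q[:,0]-c[0],q[:,1]-c[1])-.019,[.65,.064]); print('ringtop',len(q),f.x,'tool',R.T@(np.r_[f.x,.08]-pos), q.min(0),q.max(0))
can=near&(W[...,2]>.104)&(W[...,2]<.125); q=W[can]; f=circ(q,.015); print('can',len(q),f.x,'tool',R.T@(np.r_[f.x,.1]-pos),'bottom z',W[near&(W[...,2]>.088)][:,2].min())
"
```

```text
t 16.63 pos [0.6511 0.0651 0.0954] xang 44.96 tilt [ 0.001 -1.    -0.001] F [-0.4  0.3 -0.3] w 0.0286 j [ -5.  37.  65.  -0.  78. -50.]
tool delta [-0.0013 -0.0646 -0.0004] turn y -0.04
ringtop 974 [0.65080425 0.06418178] tool [-0.00087586  0.01538201 -0.00047455] [0.63014641 0.0437935  0.07650228] [0.66983658 0.08465826 0.08197493]
can 680 [0.65158028 0.0644661 ] tool [-0.00010333 -0.00461664 -0.00084933] bottom z 0.10775447754892682
```

View pics/w3.png

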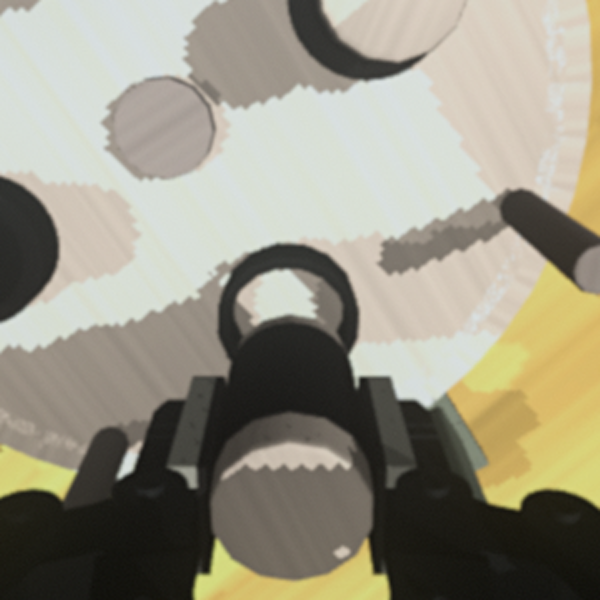

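The view shows the can's lower end at about (290,370) of the crop, in line with the ring nest at (288,310). The measured offset is only 0.9 mm, so I'll correct it and descend in stages.

Request:
jog_arm([
  [-0.0008, 0.008, 0.0003, 0, 0, 0],
  [0, 0.008, 0, 0, 0, 0],
  [0, 0.006, 0, 0, 0, 0],
  [0, 0, 0, 0, 0, 0],
  [0, 0, 0, 0, 0, 0],
])

```text
clock: 17.1
position: [0.6496, 0.0649, 0.0716]
tool_rot: [[0.708, -0.001, -0.707], [0.707, 0.0, 0.708], [-0.001, -1.0, 0.001]]
force: [0.5, -0.8, -0.4]
grip_width: 0.0283
```

```bash
cat >> h.py <<'E'
from scipy.optimize import least_squares
def align():
    plan([.6508,.0642,.0536],45)
    s,p,d,P=hand(); R=np.array(s['tool_rot']); pos=np.array(s['position']); W=P@R.T+pos
    near=(d>0)&(np.hypot(W[...,0]-.6508,W[...,1]-.0642)<.026)
    for nm,lo,hi,r in [('ring',.0765,.0825,.019),('can',.09,.115,.015)]:
        q=W[near&(W[...,2]>lo)&(W[...,2]<hi)]
        if nm=='ring': q=q[abs(np.hypot(q[:,0]-.6508,q[:,1]-.0642)-.019)<.004]
        if len(q)<30: print(nm,'few'); continue
        f=least_squares(lambda c:np.hypot(q[:,0]-c[0],q[:,1]-c[1])-r,[.6508,.0642],loss='soft_l1',f_scale=.001); print(nm,len(q),f.x.round(4),'tool',(R.T@(np.r_[f.x,.08]-pos)).round(4))
E
python3 -c "
from h import *
align()"
```

```text
t 17.1 pos [0.6496 0.0649 0.0716] xang 44.97 tilt [-0.001 -1.     0.001] F [ 0.5 -0.8 -0.4] w 0.0283 j [ -5.  38.  67.   0.  75. -50.]
tool delta [ 0.0004  0.018  -0.0014] turn y -0.03
ring 1075 [0.6506 0.0642] tool [ 0.0003 -0.0084 -0.0012]
can 1451 [0.6501 0.0644] tool [ 0.     -0.0084 -0.0007]
```

Request:
jog_arm([
  [0.0003, 0.002, -0.0005, 0, 0, 0],
  [0, 0.002, 0, 0, 0, 0],
  [0, 0.002, 0, 0, 0, 0],
  [0, 0, 0, 0, 0, 0],
])

```text
clock: 17.48
position: [0.6502, 0.0647, 0.0659]
tool_rot: [[0.708, -0.001, -0.707], [0.707, 0.0, 0.708], [-0.0, -1.0, 0.001]]
force: [-0.4, 0.1, -0.3]
grip_width: 0.0285
```

Request:
jog_arm([
  [0, 0.002, 0, 0, 0, 0],
  [0, 0.002, 0, 0, 0, 0],
  [0, 0, 0, 0, 0, 0],
])

```text
clock: 17.73
position: [0.6502, 0.0648, 0.0618]
tool_rot: [[0.707, -0.001, -0.707], [0.707, 0.0, 0.707], [-0.0, -1.0, 0.001]]
force: [0.1, -0.6, -0.9]
grip_width: 0.0285
```

```bash
python3 -c "
from h import *
align()"
```

```text
t 17.73 pos [0.6502 0.0648 0.0618] xang 44.97 tilt [-0.    -1.     0.001] F [ 0.1 -0.6 -0.9] w 0.0285 j [ -5.  38.  67.  -0.  74. -50.]
tool delta [ 0.      0.0082 -0.0008] turn y -0.03
ring 1078 [0.6506 0.0643] tool [-0.     -0.0182 -0.0007]
can 2378 [0.6505 0.0645] tool [ 0.     -0.0182 -0.0004]
```

The can is in the bore by 6 mm with no contact force. Continuing gently to the floor.

Request:
jog_arm([
  [0, 0.002, 0, 0, 0, 0],
  [0, 0.002, 0, 0, 0, 0],
  [0, 0.0015, 0, 0, 0, 0],
  [0, 0, 0, 0, 0, 0],
])

```text
clock: 18.12
position: [0.6502, 0.0647, 0.0564]
tool_rot: [[0.707, -0.001, -0.707], [0.707, 0.0, 0.707], [-0.0, -1.0, 0.001]]
force: [0.5, -0.6, -0.9]
grip_width: 0.0286
```

Request:
jog_arm([
  [0, 0.001, 0, 0, 0, 0],
  [0, 0, 0, 0, 0, 0],
])

```text
clock: 18.28
position: [0.6504, 0.0647, 0.0557]
tool_rot: [[0.708, -0.0, -0.707], [0.707, -0.0, 0.708], [-0.0, -1.0, 0.0]]
force: [0.5, -0.3, -1.2]
grip_width: 0.0287
```

Request:
jog_arm([
  [0, 0.0007, 0, 0, 0, 0],
  [0, 0, 0, 0, 0, 0],
])

```text
clock: 18.45
position: [0.6504, 0.0647, 0.0551]
tool_rot: [[0.708, -0.0, -0.707], [0.707, -0.0, 0.708], [-0.0, -1.0, 0.0]]
force: [-0.3, 0.8, -1.2]
grip_width: 0.0288
```

Request:
jog_arm([
  [0, 0.0007, 0, 0, 0, 0],
  [0, 0, 0, 0, 0, 0],
])

```text
clock: 18.62
position: [0.6504, 0.0647, 0.0543]
tool_rot: [[0.707, -0.0, -0.707], [0.707, 0.0, 0.707], [-0.0, -1.0, 0.0]]
force: [-0.4, 0.2, -0.4]
grip_width: 0.0284
```

Request:
jog_arm([
  [0, 0.0006, 0, 0, 0, 0],
  [0, 0, 0, 0, 0, 0],
])

```text
clock: 18.78
position: [0.6504, 0.0647, 0.0537]
tool_rot: [[0.708, -0.0, -0.707], [0.707, 0.0, 0.708], [-0.0, -1.0, 0.0]]
force: [-0.1, -0.5, -0.4]
grip_width: 0.0286
```

Request:
jog_arm([
  [0, 0.0004, 0, 0, 0, 0],
  [0, 0, 0, 0, 0, 0],
])

```text
clock: 18.95
position: [0.6504, 0.0647, 0.0537]
tool_rot: [[0.707, 0.0, -0.707], [0.707, -0.0, 0.707], [0.0, -1.0, -0.0]]
force: [-0.8, -0.3, 1.6]
grip_width: 0.029
```

The floor is felt (z force up by about 2 N, no further drop). Releasing, waiting, then lifting straight up.

Request:
jog_arm([
  [0, 0, 0, 0, 0, 0],
  [0, 0, 0, 0, 0, 0],
  [0, 0, 0, 0, 0, 0],
  [0, 0, 0, 0, 0, 0],
], grip=-0.2)

```text
clock: 19.28
position: [0.6505, 0.0647, 0.0534]
tool_rot: [[0.708, 0.0, -0.707], [0.707, -0.0, 0.708], [0.0, -1.0, -0.0]]
force: [0.4, 0.2, -0.2]
grip_width: 0.0509
```

Request:
jog_arm([
  [0, -0.005, 0, 0, 0, 0],
  [0, -0.015, 0, 0, 0, 0],
  [0, -0.03, 0, 0, 0, 0],
  [0, -0.03, 0, 0, 0, 0],
  [0, -0.03, 0, 0, 0, 0],
])

```text
clock: 19.7
position: [0.6502, 0.0648, 0.1651]
tool_rot: [[0.707, -0.0, -0.707], [0.707, 0.0, 0.707], [-0.0, -1.0, 0.0]]
force: [0.5, 0.0, -0.9]
grip_width: 0.0512
```

Request:
jog_arm([
  [-0.02, -0.01, 0.03, 0, 0, 0],
  [-0.02, 0, 0.03, 0, 0, 0],
  [-0.02, 0, 0.03, 0, 0, 0],
  [-0.02, 0, 0.03, 0, 0, 0],
  [-0.02, 0, 0.03, 0, 0, 0],
])

```text
clock: 20.12
position: [0.4719, 0.1004, 0.1738]
tool_rot: [[0.708, 0.001, -0.707], [0.707, 0.0, 0.708], [0.0, -1.0, -0.0]]
force: [1.4, -0.2, 1.4]
grip_width: 0.0512
```

Request:
jog_arm([
  [-0.03, 0, 0.02, 0, 0, 0],
  [-0.03, 0, 0.02, 0, 0, 0],
  [0, 0, 0, 0, 0, 0],
  [0, 0, 0, 0, 0, 0],
])

```text
clock: 20.45
position: [0.4021, 0.086, 0.1743]
tool_rot: [[0.708, 0.002, -0.706], [0.706, -0.0, 0.708], [0.001, -1.0, -0.001]]
force: [1.2, -0.9, -0.8]
grip_width: 0.0511
```

```bash
python3 -c "
from h import *
plan([.65,.0639,.2]); p,d=carousel(); P=cloud('top',d)
m=(d>0)&(np.hypot(P[...,0]-.6505,P[...,1]-.064)<.022)&(P[...,2]>.115); q=P[m]; print('can top',m.sum(),q.mean(0),np.median(q[:,2]),(q.min(0)+q.max(0))/2)
for n in ['jar','screwdriver','module']:
    for b in boxes_of(n,'top')[:1]: print(n,np.round(b['point'],3))
q=cv2.resize(p[130:330,200:520,::-1],None,fx=2.4,fy=2.4,interpolation=cv2.INTER_CUBIC); cv2.imwrite('pics/end.png',q)
"
```

```text
t 20.45 pos [0.4021 0.086  0.1743] xang 44.95 tilt [ 0.001 -1.    -0.001] F [ 1.2 -0.9 -0.8] w 0.0511 j [ -5.   9.  97.  -0.  74. -49.]
tool delta [ 0.1599 -0.0253 -0.1908] turn y None
  top blob 34 R 0.1044 ang 31.9
  top blob 201 R 0.064 ang -13.1
  top blob 36 R 0.1044 ang -58.2
  top blob 199 R 0.0646 ang 77.3
  top blob 200 R 0.065 ang -103.4
  top blob 199 R 0.0652 ang 167.1
  top blob 36 R 0.1046 ang 121.9
  top blob 31 R 0.1046 ang -148.2
can top 201 [0.64936076 0.06408832 0.12429826] 0.12473681099976086 [0.64976845 0.06401715 0.12317443]
jar [0.428 0.353 0.048]
screwdriver [0.628 0.394 0.023]
module [ 0.673 -0.31   0.082]
```

View pics/end.png

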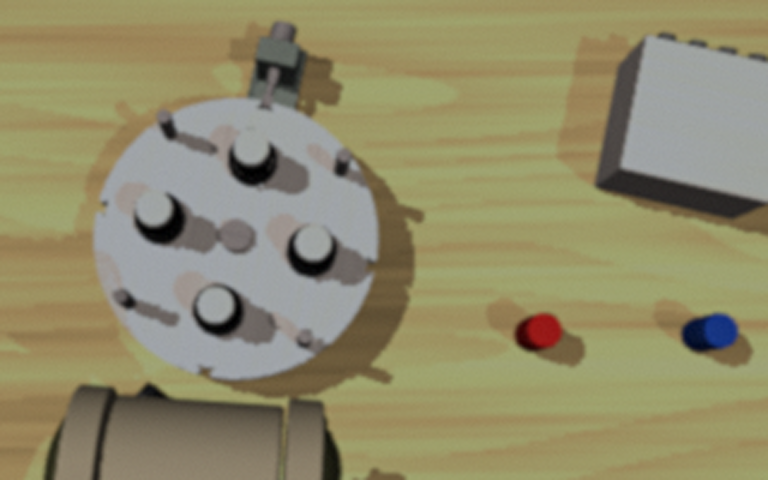

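All four nests are filled. The can at (253,155) has its top at the same height as the others (0.1247 m), the plunger tip is in the rim notch at (267,105), and the arm is clear.

```bash
python3 -c "
from plant import *
print(hand_in())"
```

```text
the job is handed in; nothing more can be done
None
```

I turned the carousel into its next detent, stood the loose can in the empty nest and let go. I then handed the job in at about 20.5 s of the 61 s allowed. `hand_in` gives no verdict, so the checks below are my own.

- **Carousel:** I pushed it anticlockwise by the near-left post. It turned 64.3° (1.12 rad), matching the plunger direction I had measured. Push-force readings, taken at the end of each move, peaked at about 7 N. At the notch the disc was drawn in and the push force dropped to zero. The posts were at the same angles at the end, so it stayed in the detent. I could not read the plunger joint directly; the last picture shows its tip in the notch.
- **Can:** I took the black-sleeved can with aluminium ends, not the red or blue look-alikes. The top view puts it about 1 mm from the nest centre. Its top is at 0.1247 m, the same as the three fixed cans, so it is upright and fully down. It met the floor of the nest with about 2 N.
- **Bystanders:** the jar, module and screwdriver read within about 5 mm of where they started, which is within the networks' error. The red and blue cans were not touched.

**Disagreement:** the first grasp closed on nothing. The wrist and scene cameras both showed the real finger tips about 39 mm behind the reported TCP. I corrected for that and the second grasp held. It also means the fingers were pushing close to the top of the post, though the push worked normally.

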